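# Hang the orange spatter guard on the hinge pins of the hand-soldering station

## Robot

A 6-joint arm with a two-finger parallel gripper is mounted at the origin on a cart in front of the work surface, level with it; the furniture and walls round the work are solid. World frame = base frame: x ahead of the robot, y to its left, z up, the work surface at z = 0. Lengths are in m, angles in rad, forces in N, time in s.
With the tool pointing down it reaches from about 0.425 to 0.925 m from the base axis. Payload 12.5 kg.
Tool frame: the origin (TCP) lies between the finger pads; the fingertips stand 25 mm ahead of it and the grasp point (between the pads) lies 6 mm ahead of it (arm.tips_ahead is the distance from the TCP to the fingertips, in m); z points along the fingers, y is the direction in which the jaws open and shut (so a half turn about z gives the same grasp; the last joint's range is limited). The gripper opens to 85 mm and grips with 20 to 120 N. Pads are 22 mm wide; open, the fingers measure 114 mm over their backs; the gripper's body (76 mm by 85 mm) begins 54 mm behind the grasp point. The pads swing forward as they close: fully open they stand 13 mm farther back than shut.
Start: joints at [1.133, 0.491, 1.559, -0, 1.092, -0.106], TCP at [0.204, 0.591, 0.256] pointing down, gripper open.
Joint ranges: [-3.1, 3.1], [-0.84, 2.19], [0.05, 2.79], [-1.13, 4.28], [0.06, 2.93], [-2.69, 2.69]. Speed limits (rad/s): [2.22, 2.22, 2.79, 3.14, 3.14, 3.14].

## Interface

Orientations are given as a rotation vector (axis times angle).
In Python, from bench import get_obs, camera, job, models, arm gives the robot as it stands.
- The arm moves only by the shell command python3 -m pendant 'ROWS'. ROWS is JSON, one flat list of numbers, 7 for each row, row after row: the closure in counts, from 0 (fully open) to 255 (shut), then the shift along the tool's x, y, z in m, then the turn, a rotation vector about the tool's x, y, z in degrees. A call has exactly 8 rows; each row is the pose to reach, as a shift and turn from the pose commanded when the call began, along the tool's axes at that moment; what a row does not reach only later rows make up. A row lasts 1/8 s, in which the tool goes at most 62.5 mm and 10.7 degrees, less where a joint would pass 70% of its speed; a pose out of reach is approached as far as the arm can. A call with a gripper value outside its range is refused whole. The fingers move at their own pace and stop on an object; the grip force is fixed at half the most. Time passes only in rows, so rows that repeat a pose let the fingers close, or fill a call up. It gives the time, the measured TCP pose, the force and the opening at its end, in the units of the state.
- get_obs(): the state, without advancing time (a new reading comes with each control period).
- camera(name): name is "scene" or "top" or "wrist"; returns a dict with "img" (480x640x3 uint8, blue, green, red), "K" (3x3 intrinsics, pixels), "k1" (the pictures are not rectified: a ray, as slopes to the right and down, at radius r is drawn at 1 + k1 r^2 times it, then the intrinsics apply), "eye" and "orientation" of the camera in the world. Camera axes: x right, y up, looking along -z (the intrinsics and any distortion apply to the point x, -y, -z); pixel columns grow to the right and rows downward; lengths in m; the calibration is good to about 2 mm. A picture is of the moment at which its call begins. There is no depth.
- job.close_job(): hands the job in, once; it reports no verdict.
Trained networks look in a picture, given as the dict that the camera call returned (one of the last four; its "shot" number tells which), for a name from the list of things; names that differ only in an ending like _2 or _b are one class to them, and where a whole thing is asked for, a point or a joint stands for the part that bears it (a point fixed in the world has none). Each returns a list of dicts, best first, with "p" (0 to 1); they miss things now and then, are a little off and sometimes report something else, mostly with a low value. They report only what shows in the picture. A call takes as long as a camera call. They do not tell look-alikes from the thing itself.
- models.spot_in(picture, label): "box" ([left, top, right, bottom] in pixels, round what is visible of it).
- models.tip_of(picture, label): "uv" ([column, row] in pixels: a listed point, or the origin of a listed thing).
The state is a dict: "t": time; "joint_positions": joint angles; "joint_velocities": joint speeds; "tau": joint torques, N m; "eef_pos": TCP position; "tool_rot": TCP orientation; "ft_force": force on the tool from outside, world axes, zero at the start; "moment": the same for the moment, N m; "opening": opening from 0.0 (shut) to 1.0 (fully open).
Only numpy, scipy, OpenCV 4.12 (cv2) and the standard library are available. Lean on these libraries where they do the work, as an engineer would, in place of code of your own. Each camera call takes 0.05 s, during which the arm holds its last target.

## Task

Hang the orange spatter guard on the soldering station: lower it, upright and in line with the two hinge posts, so that both of its open-bottomed knuckles drop over the two hinge pins at once and it hangs freely from both. Keep hold of it until the knuckles are over the pins, rather than dropping it from above. Either face may look to the front; leave the blue guard standing where it is.

Things in the scene. Friction and masses are not known exactly. Their poses are not given: they have to be found in the camera images.
- amber_guard_handle (a point): ORANGE guard, loose, 0.32 kg, upright on its 60x84 mm dark foot, alike front and back. Point: centre of its black grip tab, 12 mm thick (x) x 44 (y) x 48 tall, 122 mm above the foot's underside; grip from above, closing along x. y runs along the guard, z up. Under the tab: bar 152 long (y), 22 wide, its top 24 mm below the point; then a panel 84 wide (y), 5 thick.
- amber_guard_seat (a point): Same guard, 38 mm straight below the handle point: where the pin axis lies when it is hung. At y = -70 and +70 mm from here is a knuckle, 12 mm wide (y): a slot open downward, 14 mm wide (x), roof 4 mm above this point; its lips flare to 34 mm and end 31 mm below it. Foot's underside: 84 mm below. Same axes as the handle.
- blue_guard_handle (a point): BLUE guard of the same shape and size, loose, upright on its foot, to be left alone. Point: centre of its black grip tab, 122 mm above the foot's underside; same axes as the orange one's handle.
- hinge (a point): Fixed soldering station: point midway between its two hinge pins, on their axis, 110 mm above the bench. y along the pins, x to the back, z up. Pins 8 mm thick, from y = 56 to 95 mm each side, on posts at y = -102 and +102 mm (22x14 mm, tops 8 mm above the point). Base plate 10 mm thick, x -45 to 130 mm; circuit board from x 60 mm, under 40 mm high. The hung guard can swing.
Not all that is in view belongs to the job. There is more than one size of the part that bears blue_guard_handle; the job needs the larger.

How it is judged:
By the outcome, as a careful person would: the job done as asked, in the order asked, and still so for the second after the job is handed in, with the robot touching nothing.
It also fails if it takes over 38 s, if anything falls off the work surface, if the arm or the gripper's body presses on something with over 40 N, if the wrist force passes 120 N, or if a joint passes its speed limit or range.

## Working session

There is one attempt and no reset: what is moved stays moved. The work goes in short steps, Python scripts to look and compute and a shell command to move; the robot and the scene stay as the last step left them, time stands still between calls to the robot, and variables do not carry over. Pictures are saved under pics/ and viewed, and the job is handed in when it is done.

```bash
ls; mkdir -p pics; cat > h.py <<'E'
import numpy as np, cv2
from bench import get_obs, camera, job, models, arm
from scipy.spatial.transform import Rotation as R
def rot(o):
    o=np.array(o,float)
    if o.shape==(3,3): return o
    if o.shape==(3,): return R.from_rotvec(o).as_matrix()
    raise Exception(o)
def ray(c,uv):
    K=np.array(c["K"]);k1=c["k1"]
    d=np.linalg.inv(K)@np.array([uv[0],uv[1],1.]);d=d[:2]
    s=d.copy()
    for _ in range(30): s=d/(1+k1*(s@s))
    v=rot(c["orientation"])@np.array([s[0],-s[1],-1.]);return np.array(c["eye"],float),v
def atz(c,uv,z):
    e,v=ray(c,uv);return e+v*(z-e[2])/v[2]
def proj(c,p):
    q=rot(c["orientation"]).T@(np.array(p,float)-np.array(c["eye"]))
    s=np.array([q[0],-q[1]])/-q[2];s=s*(1+c["k1"]*(s@s))
    K=np.array(c["K"]);return (K@np.array([s[0],s[1],1]))[:2]
def tri(obs):
    A=np.zeros((3,3));b=np.zeros(3)
    for c,uv in obs:
        e,v=ray(c,uv);v=v/np.linalg.norm(v);P=np.eye(3)-np.outer(v,v);A+=P;b+=P@e
    p=np.linalg.solve(A,b);return p
E
python3 - <<'E'
from h import *
o=get_obs();print({k:np.round(v,3) for k,v in o.items()})
cs={}
for n in ["scene","top","wrist"]:
    c=camera(n);cs[n]=c;cv2.imwrite(f"pics/{n}0.png",c["img"]);print(n,np.round(c["eye"],3),c["orientation"],c["K"],c["k1"])
    for l in ["amber_guard_handle","amber_guard_seat","blue_guard_handle","hinge"]:
        for d in models.tip_of(c,l): print("  ",l,np.round(d["uv"],1),round(d["p"],2))
E
```

```text
pics
{'t': np.float64(0.0), 'joint_positions': array([ 1.133,  0.492,  1.559,  0.   ,  1.092, -0.106]), 'joint_velocities': array([ 0.001,  0.001,  0.   , -0.   ,  0.001, -0.   ]), 'tau': array([ 1.0000e-03, -6.1845e+01, -2.6159e+01, -0.0000e+00,  4.0000e-03,
        0.0000e+00]), 'eef_pos': array([0.203, 0.591, 0.256]), 'tool_rot': array([-5.190e-01, -3.098e+00,  2.000e-03]), 'ft_force': array([ 0.148, -0.094, -0.146]), 'moment': array([ 0.033,  0.002, -0.028]), 'opening': np.float64(1.0)}
scene [-0.028 -0.739  0.861] [ 0.86878037 -0.28963544 -0.63261759] [[543.81669735   0.         322.01532174]
 [  0.         543.81669735 236.84187712]
 [  0.           0.           1.        ]] -0.15067093100819348
   amber_guard_handle [364.5 316.7] 0.91
   amber_guard_seat [366. 331.] 0.9
   blue_guard_handle [209.  193.8] 0.89
   blue_guard_handle [367.1 329.3] 0.7
   blue_guard_handle [249.2 242.1] 0.68
   hinge [335.9 211.9] 0.91
top [ 0.274 -0.013  1.292] [ 0.18339822 -0.16847268 -1.44798595] [[594.71989282   0.         313.04397622]
 [  0.         594.71989282 241.5712019 ]
 [  0.           0.           1.        ]] -0.16371569129961241
   amber_guard_handle [438.8 300.1] 0.86
   amber_guard_seat [437.2 299.1] 0.84
   blue_guard_handle [257.2 294.2] 0.7
   blue_guard_handle [165.5 281.2] 0.69
   hinge [298.1 204.2] 0.82
wrist [0.139 0.613 0.374] [-0.23619606 -0.16915235  1.23012807] [[388.37992199   0.         319.74373676]
 [  0.         388.37992199 242.75429806]
 [  0.           0.           1.        ]] 0.015053489589719115
```

View pics/scene0.png

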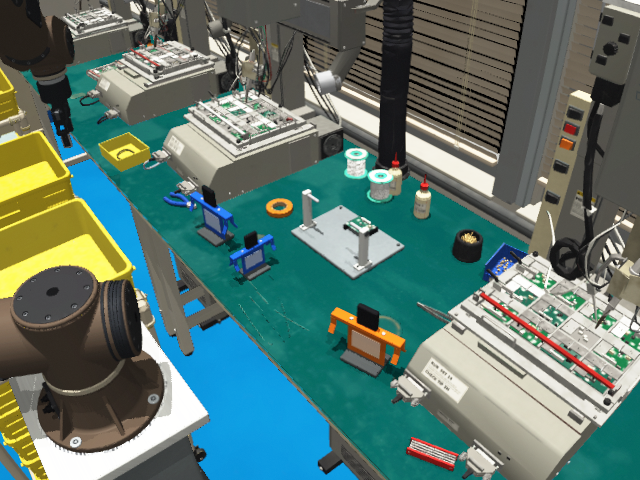

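View pics/top0.png

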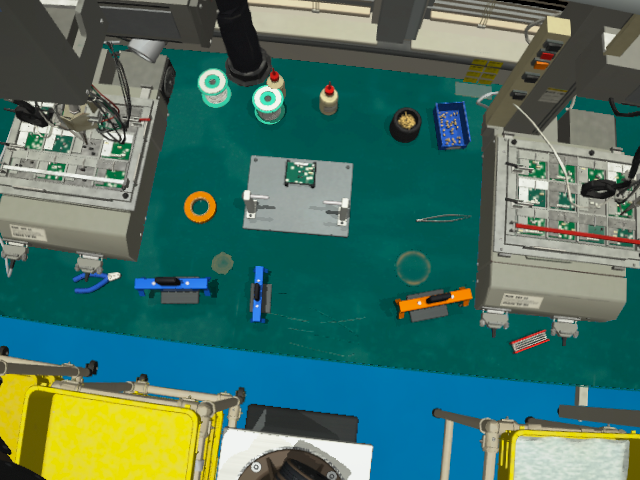

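```bash
python3 - <<'E'
from h import *
S=camera("scene");T=camera("top")
for l in ["amber_guard_handle","amber_guard_seat","hinge","blue_guard_handle"]:
    a=models.tip_of(S,l)[0]["uv"];b=models.tip_of(T,l)[0]["uv"]
    p=tri([(S,a),(T,b)]);print(l,p.round(4),"res",(proj(S,p)-a).round(1),(proj(T,p)-b).round(1))
cv2.imwrite("pics/c1.png",cv2.resize(T["img"][270:340,370:490],None,fx=6,fy=6,interpolation=cv2.INTER_CUBIC))
cv2.imwrite("pics/c2.png",cv2.resize(T["img"][145:245,235:365],None,fx=6,fy=6,interpolation=cv2.INTER_CUBIC))
cv2.imwrite("pics/c3.png",cv2.resize(S["img"][290:390,310:430],None,fx=6,fy=6,interpolation=cv2.INTER_CUBIC))
cv2.imwrite("pics/c4.png",cv2.resize(S["img"][180:280,285:415],None,fx=6,fy=6,interpolation=cv2.INTER_CUBIC))
E
```

```text
amber_guard_handle [ 0.456  -0.2447  0.1261] res [ 0.7 -0.2] [-0.4  0.5]
amber_guard_seat [ 0.4603 -0.2489  0.0855] res [-0.5  0.1] [ 0.3 -0.4]
hinge [0.6238 0.0588 0.114 ] res [-1.3  0.4] [ 0.9 -1.2]
blue_guard_handle [0.4268 0.1126 0.0974] res [-0.2  0. ] [ 0.1 -0.1]
```

View pics/c1.png

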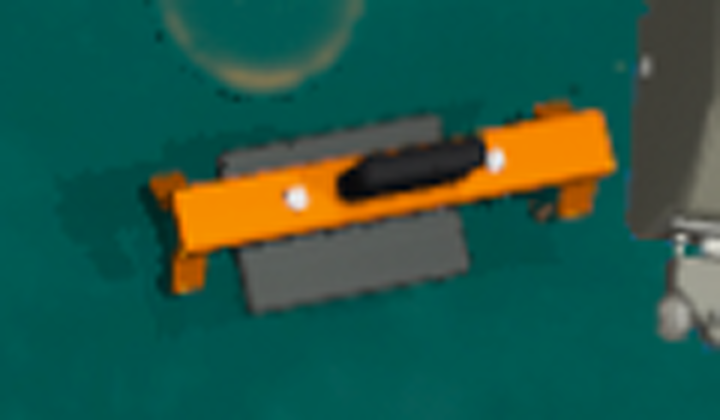

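View pics/c2.png

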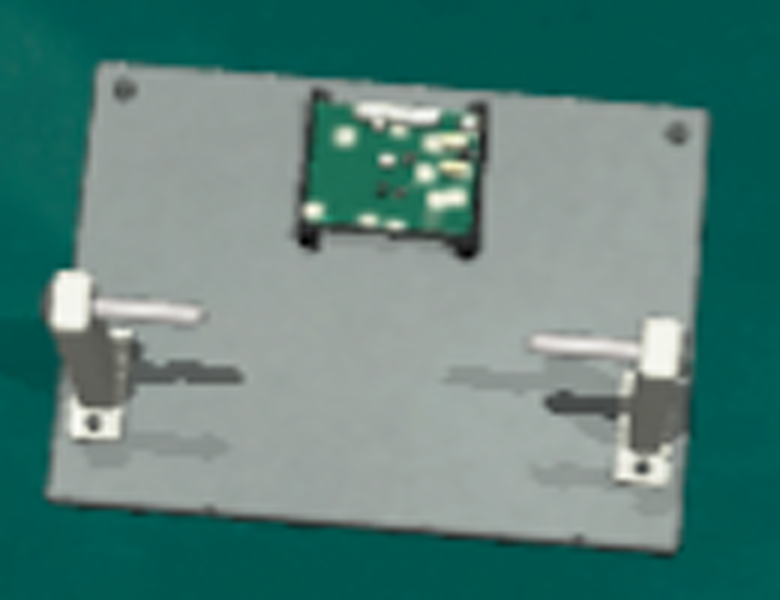

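View pics/c3.png

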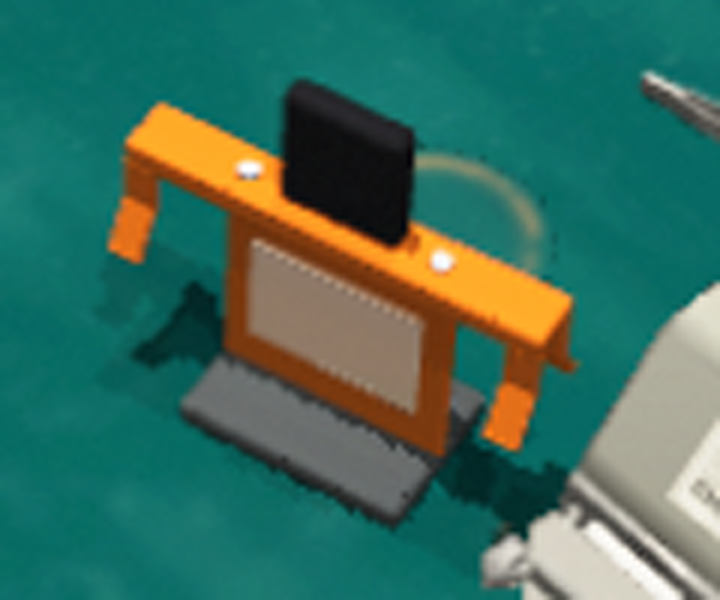

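View pics/c4.png

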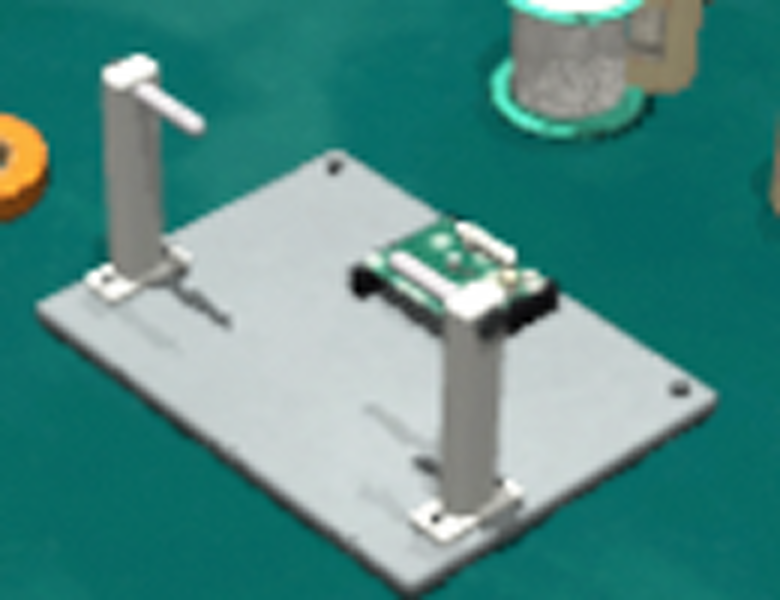

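```bash
python3 - <<'E'
from h import *
S=camera("scene");T=camera("top")
def f(pts,off): return [np.array(p)/6+np.array(off)-0.4 for p in pts]
B=[atz(T,u,.098) for u in f([(175,190),(603,112),(613,168),(183,252)],(370,270))]
print(np.round(B,4));c=np.mean(B,0);d=(B[0]+B[3]-B[1]-B[2])/2;print("bar ctr",c,"len",np.linalg.norm(d),"yaw(y axis) ",np.degrees(np.arctan2(-d[0],d[1])), "w",np.linalg.norm(B[0]-B[3]))
BS=[atz(S,u,.098) for u in f([(160,102),(127,148),(547,350),(574,300)],(310,290))]
print(np.round(BS,4));c=np.mean(BS,0);d=(BS[0]+BS[1]-BS[2]-BS[3])/2;print("bar ctr S",c,"len",np.linalg.norm(d),"yaw",np.degrees(np.arctan2(-d[0],d[1])))
for c,a,o in((T,[(72,300),(661,346)],(235,145)),(S,[(131,72),(473,297)],(285,180))):
    P=[atz(c,u,.118) for u in f(a,o)];d=P[0]-P[1];print(np.round(P,4),np.mean(P,0).round(4),np.linalg.norm(d),np.degrees(np.arctan2(-d[0],d[1])))
# base plate corners z=.01 top
P=[atz(T,u,.01) for u in f([(100,62),(708,110),(675,552),(48,498)],(235,145))];print(np.round(P,4),[np.degrees(np.arctan2(-(P[i]-P[j])[0],(P[i]-P[j])[1])) for i,j in((0,1),(3,2))])
o=get_obs();print(R.from_rotvec(o["tool_rot"]).as_matrix().round(3))
E
```

```text
[[ 0.4463 -0.1721  0.098 ]
 [ 0.4892 -0.3167  0.098 ]
 [ 0.4703 -0.3214  0.098 ]
 [ 0.4257 -0.1766  0.098 ]]
bar ctr [ 0.45784869 -0.24669972  0.098     ] len 0.15116959289757334 yaw(y axis)  16.80743983139787 w 0.021119196905082165
[[ 0.4473 -0.17    0.098 ]
 [ 0.4261 -0.179   0.098 ]
 [ 0.4707 -0.3241  0.098 ]
 [ 0.4909 -0.3153  0.098 ]]
bar ctr S [ 0.45875936 -0.24710771  0.098     ] len 0.15173621314766939 yaw 16.902719260560964
[[ 0.6279  0.1623  0.118 ]
 [ 0.635  -0.0411  0.118 ]] [0.6314 0.0606 0.118 ] 0.20355303114114082 1.979946591906015
[[ 0.6283  0.1626  0.118 ]
 [ 0.6351 -0.0389  0.118 ]] [0.6317 0.0619 0.118 ] 0.20154147692651697 1.9414466342751984
[[ 0.7565  0.1816  0.01  ]
 [ 0.764  -0.052   0.01  ]
 [ 0.5897 -0.057   0.01  ]
 [ 0.5832  0.1764  0.01  ]] [np.float64(1.8343688450608338), np.float64(1.5989056040328582)]
[[-0.945  0.326  0.   ]
 [ 0.326  0.945  0.   ]
 [-0.     0.    -1.   ]]
```

```bash
cat > d.py <<'E'
from h import *
def deltas(wps):
    o=get_obs();M=R.from_rotvec(o["tool_rot"]).as_matrix();p=np.array(o["eef_pos"])
    yaw0=np.degrees(np.arctan2(M[1,1],M[0,1]))
    tz=np.degrees(np.arccos(-M[2,2]));print("t",round(float(o["t"]),2),"tcp",p.round(4),"yaw",round(yaw0,2),"tilt",round(tz,2),"F",np.round(o["ft_force"],1),"op",round(float(o["opening"]),3))
    for (x,y,z,yaw) in wps:
        D=R.from_matrix(M.T)*R.from_euler('z',yaw-yaw0,degrees=True)*R.from_matrix(M)
        # also level the tool
        s=np.radians(yaw);Y=np.array([np.cos(s),np.sin(s),0]);Z=np.array([0,0,-1.]);X=np.cross(Y,Z)
        W=np.stack([X,Y,Z],1)
        print((x,y,z,yaw),"shift",(M.T@(np.array([x,y,z])-p)).round(4),"turn",np.degrees(R.from_matrix(M.T@W).as_rotvec()).round(2))
E
python3 - <<'E'
from d import *
deltas([(.30,.43,.256,60),(.36,.34,.256,55),(.45,.12,.25,35),(.4585,-.247,.2,16.85)])
E
```

```text
t 1.35 tcp [0.2036 0.5909 0.2563] yaw 70.99 tilt 0.01 F [-0.1 -0.7 -0.6] op 0.997
(0.3, 0.43, 0.256, 60) shift [-0.1436 -0.1207  0.0003] turn [1.000e-02 0.000e+00 1.099e+01]
(0.36, 0.34, 0.256, 55) shift [-0.2296 -0.1863  0.0003] turn [1.000e-02 0.000e+00 1.599e+01]
(0.45, 0.12, 0.25, 35) shift [-0.3864 -0.365   0.0063] turn [ 1.000e-02 -0.000e+00  3.599e+01]
(0.4585, -0.247, 0.2, 16.85) shift [-0.514  -0.7092  0.0563] turn [ 1.000e-02 -0.000e+00  5.414e+01]
```

```bash
python3 -m pendant '[0,-0.048,-0.040,0,0,0,3, 0,-0.096,-0.080,0,0,0,7, 0,-0.144,-0.121,0,0,0,11, 0,-0.187,-0.154,0,0,0,14, 0,-0.230,-0.187,0,0,0,18, 0,-0.269,-0.231,0,0,0,22, 0,-0.308,-0.275,0,0,0,27, 0,-0.347,-0.320,0,0,0,31]'; python3 - <<'E'
from d import *
deltas([(.45,.12,.25,35),(.47,-.1,.24,25),(.4585,-.247,.2,16.85)])
E
```

```text
t: 2.35
eef_pos: [0.428, 0.1736, 0.2565]
tool_rot: [1.331, 2.845, 0.001]
ft_force: [0.5, -0.4, 0.0]
opening: 1.003
t 2.35 tcp [0.428  0.1736 0.2565] yaw 39.86 tilt 0.04 F [ 0.5 -0.4  0. ] op 1.003
(0.45, 0.12, 0.25, 35) shift [-0.0553 -0.0174  0.0065] turn [0.04 0.01 4.86]
(0.47, -0.1, 0.24, 25) shift [-0.237  -0.1431  0.0165] turn [4.000e-02 1.000e-02 1.486e+01]
(0.4585, -0.247, 0.2, 16.85) shift [-0.3424 -0.2461  0.0565] turn [4.000e-02 1.000e-02 2.301e+01]
```

```bash
python3 -m pendant '[0,-0.055,-0.017,0.006,0,0,5, 0,-0.100,-0.048,0.009,0,0,7.5, 0,-0.146,-0.080,0.012,0,0,10, 0,-0.192,-0.111,0.014,0,0,12.5, 0,-0.237,-0.143,0.016,0,0,15, 0,-0.285,-0.185,0.030,0,0,18, 0,-0.325,-0.228,0.045,0,0,21, 0,-0.3424,-0.2461,0.0565,0,0,23]'; python3 - <<'E'
from d import *
w=camera("wrist");cv2.imwrite("pics/w1.png",w["img"])
t=camera("top");cv2.imwrite("pics/t1.png",t["img"][200:400,300:540])
for c in (w,t):
  for l in ["amber_guard_handle","amber_guard_seat"]:
    for d in models.tip_of(c,l): print(l,d["uv"],d["p"],atz(c,d["uv"],.122 if 'handle' in l else .084).round(4))
deltas([(.4585,-.247,.132,16.85)])
E
```

```text
t: 3.35
eef_pos: [0.4583, -0.248, 0.1992]
tool_rot: [1.874, 2.521, -0.0]
ft_force: [0.5, 1.2, -0.6]
opening: 0.996
amber_guard_handle [319.8, 265.3] 0.89 [ 0.4575 -0.2468  0.122 ]
amber_guard_seat [318.5, 246.6] 0.89 [ 0.457  -0.2477  0.084 ]
t 3.65 tcp [ 0.4591 -0.2443  0.2002] yaw 17.06 tilt 0.03 F [ 0.6 -0.5  0.2] op 1.001
(0.4585, -0.247, 0.132, 16.85) shift [-0.0024 -0.0014  0.0682] turn [0.02 0.01 0.21]
```

View pics/w1.png

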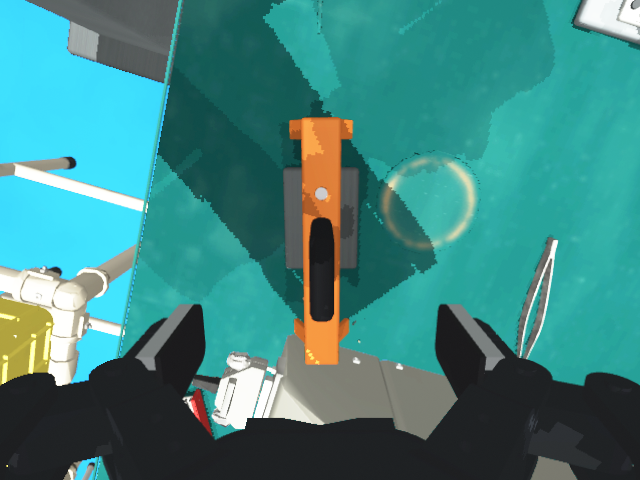

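The wrist picture shows the orange guard centred between the jaws (tab at 320,268, bar vertical at col ~321, in line with the tool). I'll descend and grip.

```bash
python3 -m pendant '[0,-0.001,0,0.025,0,0,0, 0,-0.001,0,0.048,0,0,0, 0,-0.001,0,0.060,0,0,0, 0,-0.001,0,0.067,0,0,0, 0,-0.001,0,0.067,0,0,0, 160,-0.001,0,0.067,0,0,0, 255,-0.001,0,0.067,0,0,0, 255,-0.001,0,0.067,0,0,0]'; python3 -m pendant '[255,0,0,0,0,0,0, 255,0,0,0,0,0,0, 255,0,0,0,0,0,0, 255,0,0,-0.01,0,0,0, 255,0,0,-0.02,0,0,0, 255,0,0,-0.035,0,0,0, 255,0,0,-0.05,0,0,0, 255,0,0,-0.05,0,0,0]'; python3 - <<'E'
from d import *
w=camera("wrist");cv2.imwrite("pics/w2.png",w["img"])
t=camera("scene");cv2.imwrite("pics/s2.png",t["img"][200:440,220:540])
deltas([])
E
```

```text
t: 4.65
eef_pos: [0.4592, -0.2461, 0.1331]
tool_rot: [1.869, 2.525, 0.0]
ft_force: [0.1, 0.4, -0.2]
opening: 0.375
t: 5.65
eef_pos: [0.4596, -0.2463, 0.1842]
tool_rot: [1.867, 2.523, 0.0]
ft_force: [0.3, -0.2, -3.0]
opening: 0.131
t 5.75 tcp [ 0.4591 -0.246   0.1829] yaw 16.99 tilt 0.02 F [ 0.4 -0.4 -3. ] op 0.135
```

View pics/w2.png

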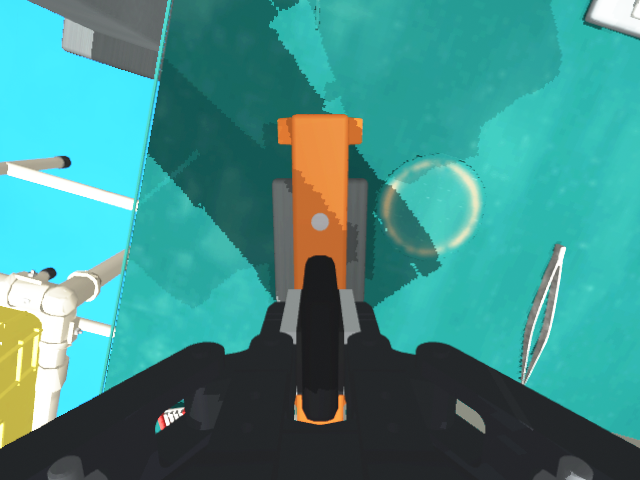

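View pics/s2.png

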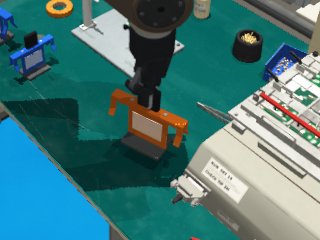

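Held: opening 0.135 (≈11.5 mm, the tab), weight −3 N, guard upright in the jaws. Carrying it high to above the hinge.

```bash
python3 - <<'E'
from d import *
deltas([(.459,-.246,.28,17),(.56,-.05,.28,8),(.6315,.061,.28,1.9)])
E
```

```text
t 5.75 tcp [ 0.4591 -0.246   0.1829] yaw 16.99 tilt 0.02 F [ 0.4 -0.4 -3. ] op 0.135
(0.459, -0.246, 0.28, 17) shift [ 0.     -0.0001 -0.0971] turn [ 0.01  0.01 -0.01]
(0.56, -0.05, 0.28, 8) shift [ 0.158   0.1538 -0.0971] turn [0.01 0.01 8.99]
(0.6315, 0.061, 0.28, 1.9) shift [ 0.2432  0.2546 -0.0971] turn [1.000e-02 1.000e-02 1.509e+01]
```

```bash
python3 -m pendant '[255,0,0,-0.03,0,0,0, 255,0,0,-0.065,0,0,0, 255,0.015,0.015,-0.09,0,0,1, 255,0.045,0.045,-0.097,0,0,3, 255,0.080,0.080,-0.097,0,0,5, 255,0.116,0.116,-0.097,0,0,7, 255,0.150,0.152,-0.097,0,0,9, 255,0.180,0.185,-0.097,0,0,11]'; python3 -m pendant '[255,0.025,0.030,0,0,0,2, 255,0.045,0.050,0,0,0,3, 255,0.055,0.060,0,0,0,4, 255,0.060,0.066,0,0,0,4, 255,0.060,0.066,0,0,0,4, 255,0.060,0.066,0,0,0,4, 255,0.060,0.066,0,0,0,4, 255,0.060,0.066,0,0,0,4]';  python3 - <<'E'
from d import *
deltas([(.6315,.061,.28,1.9)])
w=camera("wrist");cv2.imwrite("pics/w3.png",w["img"])
s=camera("scene");cv2.imwrite("pics/s3.png",s["img"]);cv2.imwrite("pics/s3c.png",cv2.resize(s["img"][130:280,260:420],None,fx=4,fy=4,interpolation=cv2.INTER_CUBIC))
t=camera("top");cv2.imwrite("pics/t3.png",cv2.resize(t["img"][130:280,210:380],None,fx=4,fy=4,interpolation=cv2.INTER_CUBIC))
for n,c in (("w",w),("s",s),("t",t)):
  for l in ["amber_guard_seat","hinge"]:
    for d in models.tip_of(c,l): print(n,l,np.round(d["uv"],1),round(d["p"],2),atz(c,d["uv"],.11 if l=='hinge' else .231).round(4))
E
```

```text
t: 6.75
eef_pos: [0.584, -0.0182, 0.279]
tool_rot: [-2.103, -2.333, 0.001]
ft_force: [-0.7, -0.1, -3.2]
opening: 0.134
t: 7.75
eef_pos: [0.6428, 0.0463, 0.28]
tool_rot: [2.183, 2.259, 0.0]
ft_force: [-0.7, -0.9, -3.4]
opening: 0.134
t 7.75 tcp [0.6428 0.0463 0.28  ] yaw 1.96 tilt 0.01 F [-0.7 -0.9 -3.4] op 0.134
(0.6315, 0.061, 0.28, 1.9) shift [ 0.0151 -0.0108 -0.    ] turn [ 0.01 -0.    0.06]
s amber_guard_seat [341.9 169.5] 0.92 [0.6421 0.0453 0.231 ]
```

View pics/w3.png

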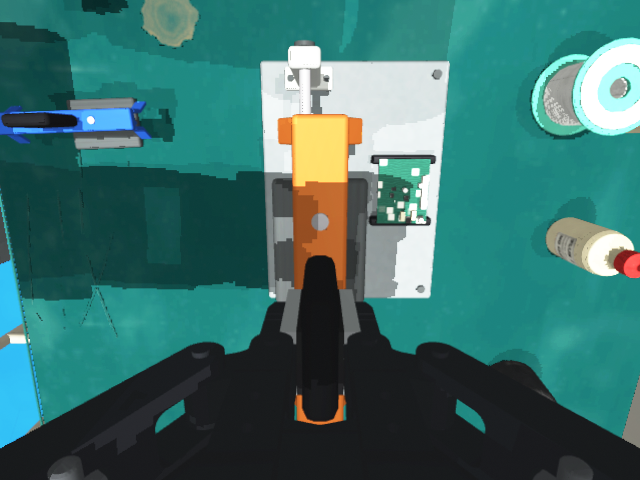

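View pics/s3c.png

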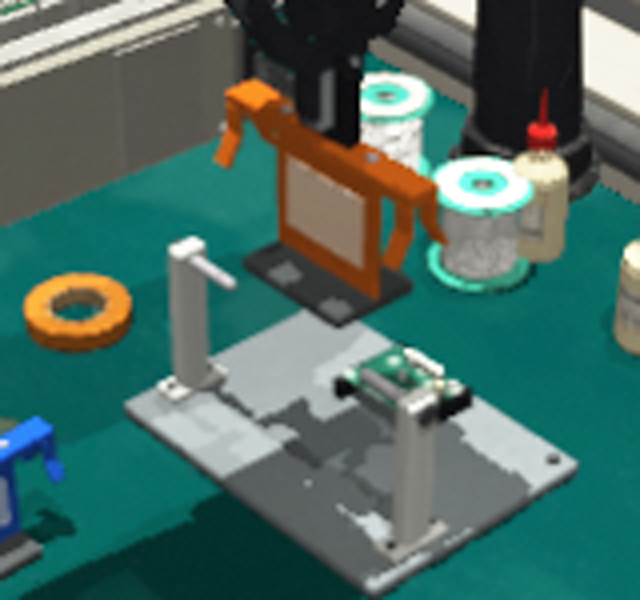

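View pics/t3.png

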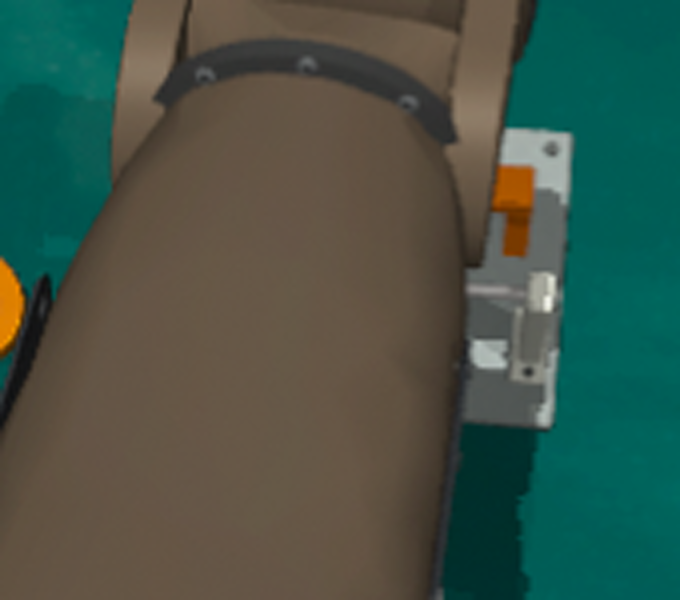

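```bash
python3 -m pendant '[255,0.008,-0.006,0.01,0,0,0, 255,0.015,-0.011,0.03,0,0,0, 255,0.015,-0.011,0.045,0,0,0, 255,0.015,-0.011,0.060,0,0,0, 255,0.015,-0.011,0.070,0,0,0, 255,0.015,-0.011,0.070,0,0,0, 255,0.015,-0.011,0.070,0,0,0, 255,0.015,-0.011,0.070,0,0,0]';  python3 - <<'E'
from d import *
deltas([(.6315,.061,.21,1.9)])
w=camera("wrist");cv2.imwrite("pics/w4.png",w["img"])
s=camera("scene");cv2.imwrite("pics/s4c.png",cv2.resize(s["img"][150:270,270:400],None,fx=5,fy=5,interpolation=cv2.INTER_CUBIC))
for n,c in (("w",w),("s",s)):
  for l in ["amber_guard_seat","hinge"]:
    for d in models.tip_of(c,l): print(n,l,np.round(d["uv"],1),round(d["p"],2),atz(c,d["uv"],.11 if l=='hinge' else .161).round(4))
E
```

```text
t: 9.2
eef_pos: [0.6316, 0.0612, 0.2104]
tool_rot: [2.182, 2.259, 0.001]
ft_force: [0.5, -0.3, -3.4]
opening: 0.134
t 9.2 tcp [0.6316 0.0612 0.2104] yaw 1.98 tilt 0.06 F [ 0.5 -0.3 -3.4] op 0.134
(0.6315, 0.061, 0.21, 1.9) shift [-0.0002 -0.0001  0.0004] turn [ 0.06 -0.    0.08]
s amber_guard_seat [332.2 190.7] 0.59 [0.6385 0.0751 0.161 ]
s hinge [336.1 211.8] 0.59 [0.6373 0.0593 0.11  ]
```

View pics/w4.png

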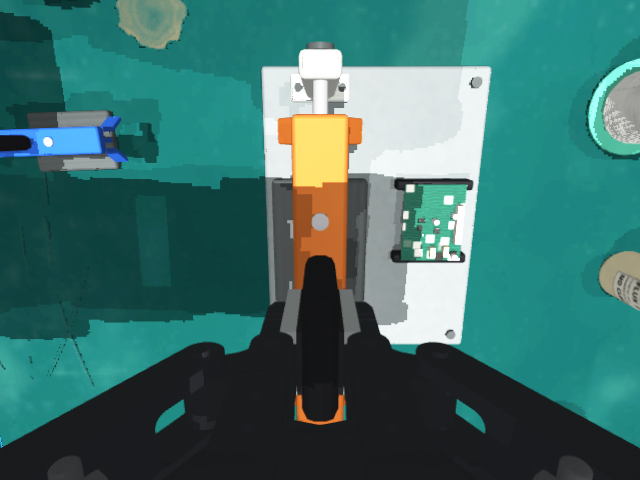

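View pics/s4c.png

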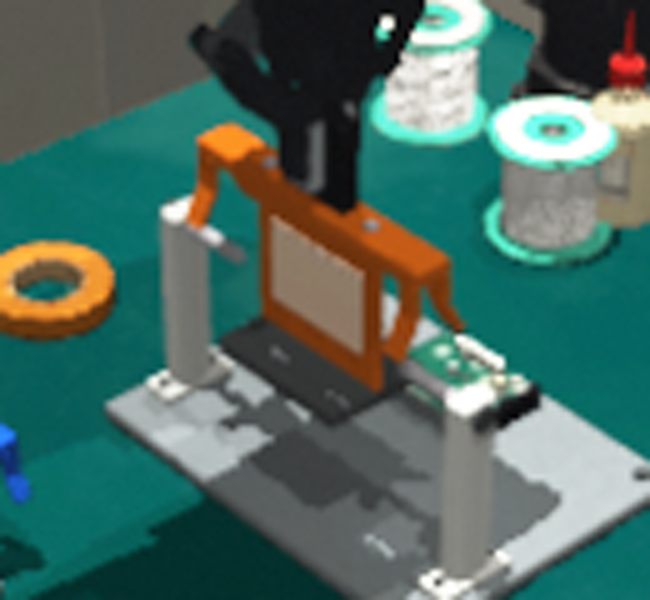

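```bash
python3 - <<'E'
from d import *
s=camera("scene");w=camera("wrist")
a=np.radians(1.95);X=np.array([np.cos(a),np.sin(a),0]);Y=np.array([-np.sin(a),np.cos(a),0])
def pt(c,x,y,z): return np.array([c[0],c[1],0])+x*X+y*Y+np.array([0,0,z])
im=s["img"].copy();big=cv2.resize(im[150:270,270:400],None,fx=6,fy=6,interpolation=cv2.INTER_CUBIC)
def mark(c,p,col,b,off):
    u=(proj(c,p)-np.array(off)+.5)*6-.5;cv2.circle(b,tuple(int(round(v)) for v in u),3,col,-1)
g=(.6315,.061);z=.2104-.011-.024
for x in(-.011,.011):
  for y in(-.076,.076): mark(s,pt(g,x,y,z),(255,0,255),big,(270,150))
for y in(-.076,-.064,.064,.076):
  for x in (-.017,.017): mark(s,pt(g,x,y,z-.045),(255,255,0),big,(270,150))
for y in(-.102,.102): mark(s,pt(g,0,y,.118),(0,0,255),big,(270,150))
for y in(-.056,.056): mark(s,pt(g,0,y,.11),(0,0,255),big,(270,150))
cv2.imwrite("pics/m4.png",big)
u=w["img"];b=cv2.resize(u[30:150,260:380],None,fx=5,fy=5)
def m2(p,col):
    q=(proj(w,p)-np.array([260,30]))*5;cv2.circle(b,tuple(int(round(v)) for v in q),3,col,-1)
for x in(-.011,.011):m2(pt(g,x,.076,z),(255,0,255))
m2(pt(g,0,.102,.118),(0,0,255));m2(pt(g,0,.095,.110),(0,0,255))
cv2.imwrite("pics/m4w.png",b)
E
```

```text
(no output)
```

View pics/m4.png

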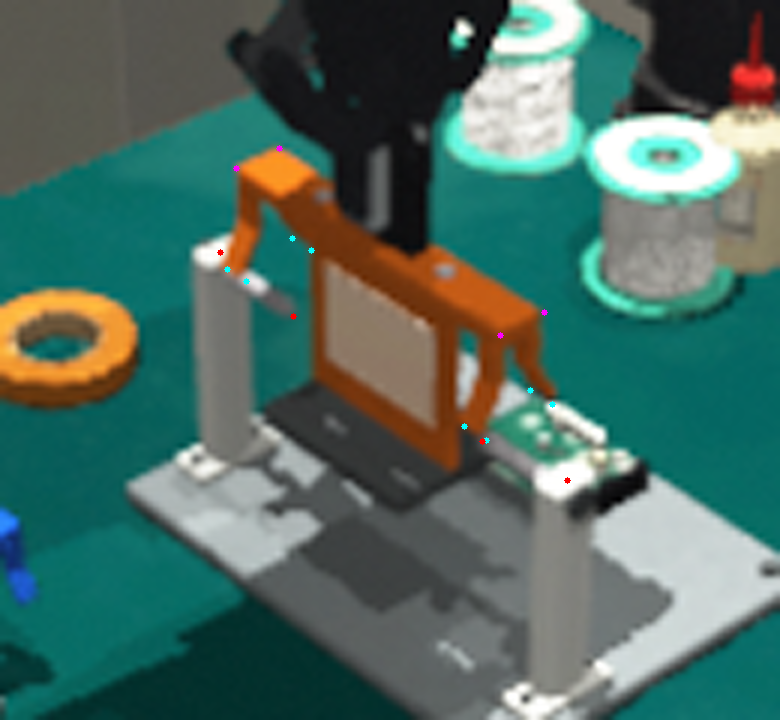

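View pics/m4w.png

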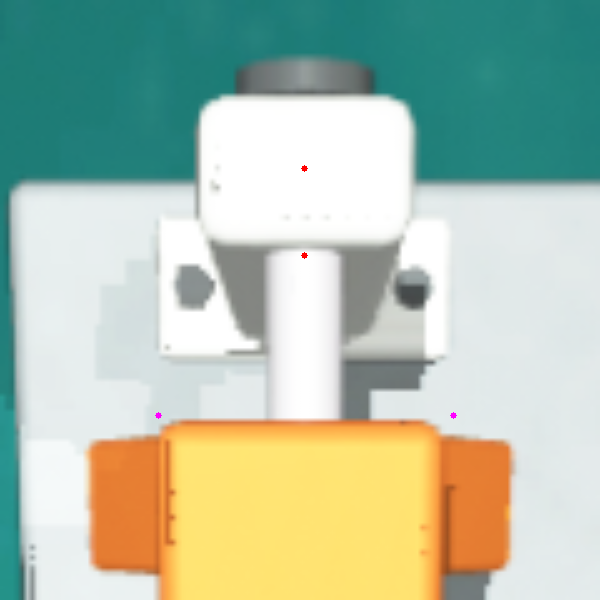

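Image overlays match within ~1 mm (pin and guard both at col 320 in the wrist view; post, pin and bar corners on their predictions). Lowering.

```bash
python3 -m pendant '[255,0,0.0,0.008,0,0,0, 255,0,0,0.016,0,0,0, 255,0,0,0.024,0,0,0, 255,0,0,0.031,0,0,0, 255,0,0,0.038,0,0,0, 255,0,0,0.043,0,0,0, 255,0,0,0.046,0,0,0, 255,0,0,0.046,0,0,0]';  python3 - <<'E'
from d import *
deltas([(.6315,.061,.16,1.9)])
w=camera("wrist");cv2.imwrite("pics/w5.png",w["img"])
s=camera("scene");cv2.imwrite("pics/s5c.png",cv2.resize(s["img"][150:270,270:400],None,fx=5,fy=5,interpolation=cv2.INTER_CUBIC))
E
```

```text
t: 10.6
eef_pos: [0.6314, 0.0613, 0.1637]
tool_rot: [-2.182, -2.26, 0.0]
ft_force: [0.2, -0.9, -2.8]
opening: 0.132
t 10.6 tcp [0.6314 0.0613 0.1637] yaw 1.99 tilt 0.01 F [ 0.2 -0.9 -2.8] op 0.132
(0.6315, 0.061, 0.16, 1.9) shift [-0.0003  0.0001  0.0037] turn [-0.01 -0.    0.09]
```

View pics/s5c.png

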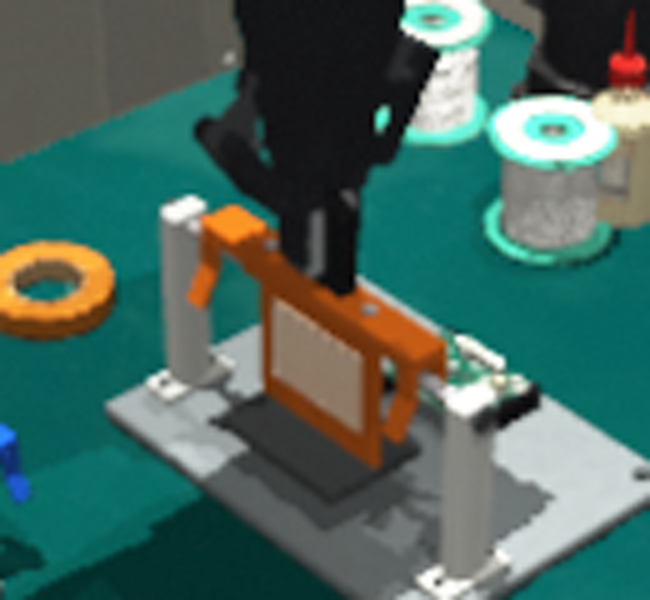

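Both knuckles straddle the pins (left lip at 200,290, right at 400,430), with no lateral force. Lowering the last few mm slowly.

```bash
python3 -m pendant '[255,0,0,0.001,0,0,0, 255,0,0,0.002,0,0,0, 255,0,0,0.003,0,0,0, 255,0,0,0.003,0,0,0, 255,0,0,0.004,0,0,0, 255,0,0,0.004,0,0,0, 255,0,0,0.004,0,0,0, 255,0,0,0.004,0,0,0]'
```

```text
t: 11.7
eef_pos: [0.6314, 0.0613, 0.1598]
tool_rot: [-2.183, -2.26, -0.0]
ft_force: [0.3, 0.0, -2.8]
opening: 0.132
```

```bash
python3 -m pendant '[255,0,0,0.0005,0,0,0, 255,0,0,0.001,0,0,0, 255,0,0,0.001,0,0,0, 255,0,0,0.001,0,0,0, 255,0,0,0.0015,0,0,0, 255,0,0,0.0015,0,0,0, 255,0,0,0.0015,0,0,0, 255,0,0,0.0015,0,0,0]'
```

```text
t: 12.7
eef_pos: [0.6315, 0.0613, 0.1588]
tool_rot: [2.182, 2.259, 0.001]
ft_force: [-2.9, 0.7, 5.8]
opening: 0.129
```

Contact felt (force changed from −2.8 to +5.8 N): seated. Releasing gently.

```bash
python3 -m pendant '[255,0,0,-0.0005,0,0,0, 255,0,0,-0.0005,0,0,0, 215,0,0,-0.0005,0,0,0, 205,0,0,-0.0005,0,0,0, 190,0,0,-0.0005,0,0,0, 170,0,0,-0.0005,0,0,0, 150,0,0,-0.0005,0,0,0, 130,0,0,-0.0005,0,0,0]'; python3 - <<'E'
from d import *
deltas([])
w=camera("wrist");cv2.imwrite("pics/w6.png",w["img"])
s=camera("scene");cv2.imwrite("pics/s6c.png",cv2.resize(s["img"][150:270,270:400],None,fx=5,fy=5,interpolation=cv2.INTER_CUBIC))
E
```

```text
t: 13.7
eef_pos: [0.6314, 0.0613, 0.1588]
tool_rot: [-2.183, -2.26, -0.0]
ft_force: [-0.1, 0.4, 0.7]
opening: 0.49
t 13.7 tcp [0.6314 0.0613 0.1588] yaw 1.99 tilt 0.01 F [-0.1  0.4  0.7] op 0.49
```

View pics/w6.png

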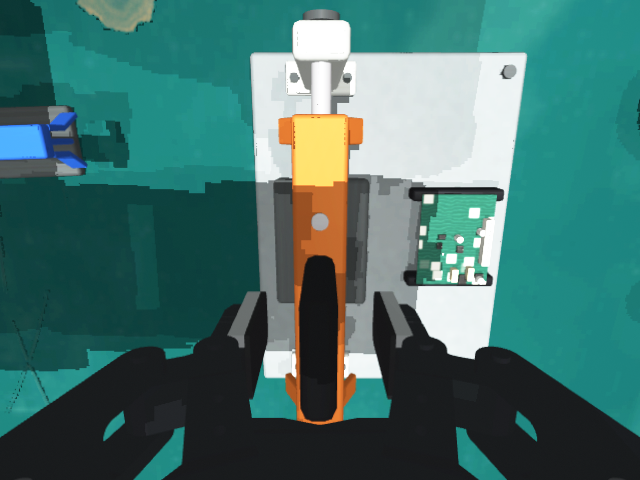

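View pics/s6c.png

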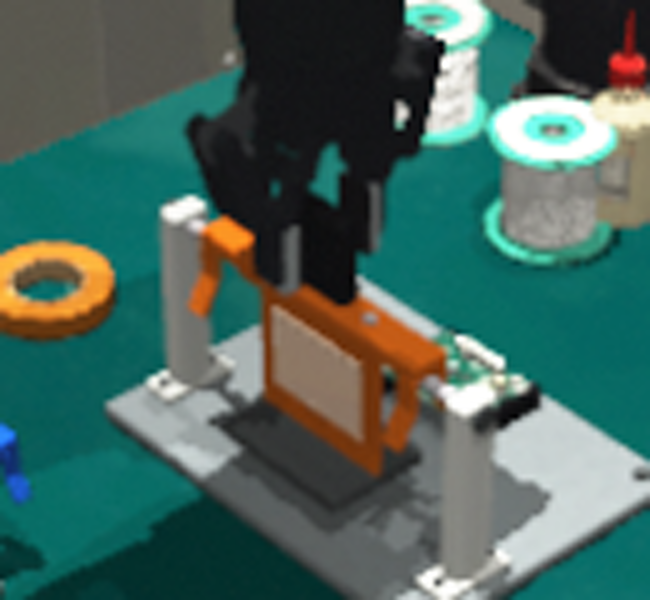

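Released; the guard hangs still and upright (tab at 320,340, between open jaws). Retreating straight up.

```bash
python3 -m pendant '[110,0,0,0,0,0,0, 90,0,0,0,0,0,0, 80,0,0,-0.015,0,0,0, 80,0,0,-0.035,0,0,0, 80,0,0,-0.065,0,0,0, 80,0,0,-0.10,0,0,0, 80,0,0,-0.13,0,0,0, 80,0,0,-0.15,0,0,0]'; python3 -m pendant '[80,-0.03,-0.03,0,0,0,0, 80,-0.06,-0.07,0,0,0,0, 80,-0.09,-0.11,0,0,0,0, 80,-0.12,-0.14,0,0,0,0, 80,-0.13,-0.15,0,0,0,0, 80,-0.13,-0.15,0,0,0,0, 80,-0.13,-0.15,0,0,0,0, 80,-0.13,-0.15,0,0,0,0]';  python3 - <<'E'
from d import *
deltas([])
s=camera("scene");cv2.imwrite("pics/s7.png",cv2.resize(s["img"][140:290,170:400],None,fx=3.4,fy=3.4,interpolation=cv2.INTER_CUBIC))
t=camera("top");cv2.imwrite("pics/t7.png",t["img"])
a=models.tip_of(s,"amber_guard_seat");b=models.tip_of(t,"amber_guard_seat");print(a,b)
if a and b: print(tri([(s,a[0]["uv"]),(t,b[0]["uv"])]).round(4))
for l in ["amber_guard_handle"]:
  for c in (s,t): print([ (np.round(d["uv"],1),atz(c,d["uv"],.148).round(4)) for d in models.tip_of(c,l)])
E
```

```text
t: 14.8
eef_pos: [0.6314, 0.0613, 0.3117]
tool_rot: [2.181, 2.258, 0.003]
ft_force: [-1.1, -0.3, 0.1]
opening: 0.685
t: 15.8
eef_pos: [0.4866, -0.0732, 0.3087]
tool_rot: [-2.181, -2.261, -0.0]
ft_force: [-0.1, 0.2, -0.1]
opening: 0.691
t 15.8 tcp [ 0.4866 -0.0732  0.3087] yaw 2.05 tilt 0.02 F [-0.1  0.2 -0.1] op 0.691
[{'uv': [333.6, 211.8], 'p': 0.97}] [{'uv': [294.6, 201.2], 'p': 0.84}]
[0.6287 0.0612 0.1122]
[(array([332.8, 201.7]), array([0.6231, 0.0542, 0.148 ]))]
[(array([296.2, 197.6]), array([0.6241, 0.0576, 0.148 ])), (array([166.5, 279.5]), array([0.4284, 0.2907, 0.148 ]))]
```

View pics/s7.png

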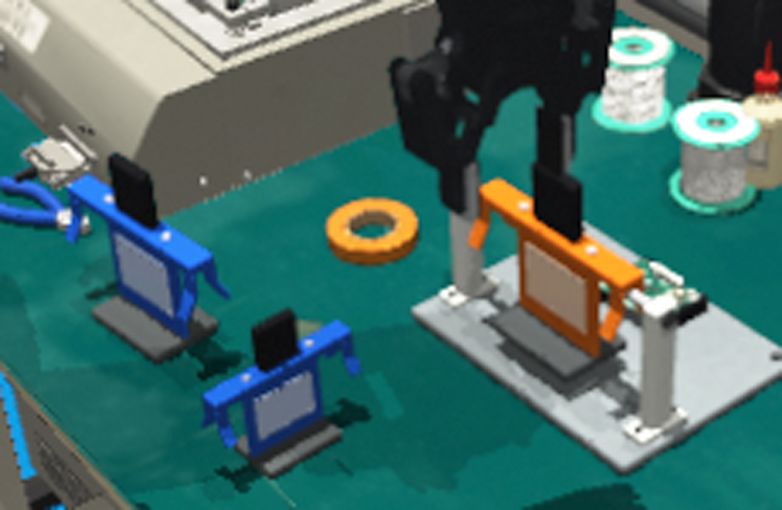

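View pics/t7.png

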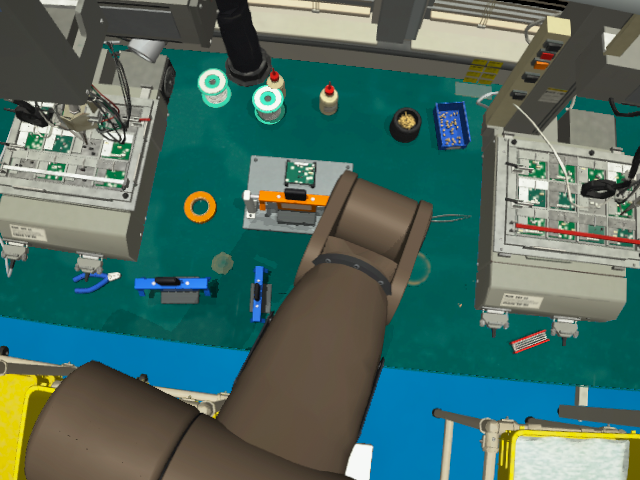

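```bash
python3 -m pendant '[80,0.03,0.0,0,0,0,0, 80,0.07,0,0,0,0,0, 80,0.11,0,0,0,0,0, 80,0.11,0,0,0,0,0, 80,0.11,0,0,0,0,0, 80,0.11,0,0,0,0,0, 80,0.11,0,0,0,0,0, 80,0.11,0,0,0,0,0]' >/dev/null; python3 -m pendant '[80,-0.08,-0.01,0,0,0,0, 80,-0.12,-0.01,0,0,0,0, 80,-0.18,-0.01,0,0,0,0, 80,-0.24,-0.01,0,0,0,0, 80,-0.28,-0.01,0,0,0,0, 80,-0.29,-0.01,0,0,0,0, 80,-0.29,-0.01,0,0,0,0, 80,-0.29,-0.01,0,0,0,0]'; python3 - <<'E'
from d import *
s=camera("scene");cv2.imwrite("pics/s8.png",cv2.resize(s["img"][170:270,270:400],None,fx=6,fy=6,interpolation=cv2.INTER_CUBIC))
t=camera("top");cv2.imwrite("pics/t8.png",cv2.resize(t["img"][145:245,235:365],None,fx=6,fy=6,interpolation=cv2.INTER_CUBIC))
E
```

```text
t: 18.1
eef_pos: [0.4823, -0.253, 0.3089]
tool_rot: [-2.181, -2.261, -0.0]
ft_force: [-0.4, -0.0, 0.3]
opening: 0.684
```

View pics/s8.png

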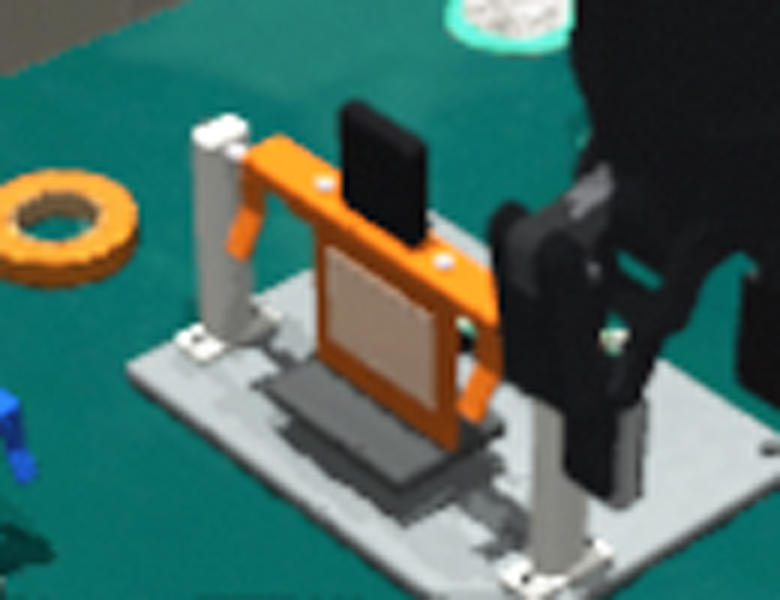

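View pics/t8.png

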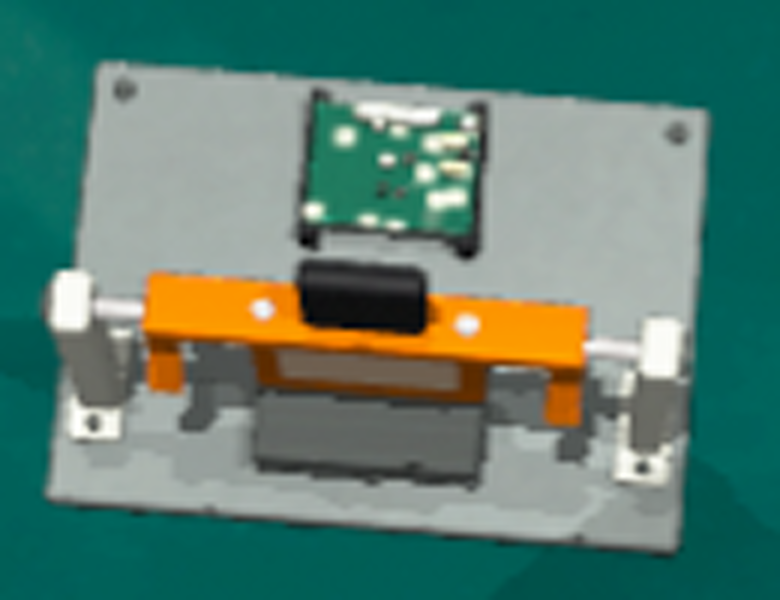

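The top view shows both pins running into the knuckles (pins visible at 120,308 and 610,348), the bar level and parallel to them. The gripper is well clear, only in front of the right end in the scene view.

```bash
python3 -c "
from bench import job,get_obs
print(get_obs()['t']);print(job.close_job())"
```

```text
18.2
the job is handed in; nothing more can be done
None
```

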